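Wind the mould slide out to the red clip

ROBOT

A 6-joint arm with a two-finger parallel gripper is mounted at the origin on a cart in front of the work surface, level with it; the furniture and walls round the work are solid. World frame = base frame: x ahead of the robot, y to its left, z up, the work surface at z = 0. Lengths are in m, angles in rad, forces in N, time in s.
With the tool pointing down it reaches from about 0.25 to 0.725 m from the base axis. Payload 4 kg.
Tool frame: the origin (TCP) lies on the centre line of the jaws, within the pads' length; the fingertips stand tip_reach ahead of it and the grasp point (between the pads) lies 5 mm behind it (tip_reach is the distance from the TCP to the fingertips, in m); z points along the fingers, y is the direction in which the jaws open and shut (so a half turn about z gives the same grasp; the last joint's range is limited). The gripper opens to 85 mm and grips with 20 to 120 N. Pads are 22 mm wide; open, the fingers measure 114 mm over their backs; the gripper's body (76 mm by 85 mm) begins 54 mm behind the grasp point. The pads swing forward as they close: fully open they stand 13 mm farther back than shut.
Start: joints at [-1.168, 0.241, 0.005, 1.335, 0, 1.571], TCP at [0.196, -0.46, 0.245] pointing down, gripper open.
Joint ranges: [-2.72, 2.72], [-1.05, 1.87], [-1.09, 1.28], [-1.99, 2.15], [-1.42, 1.44], [-3.14, 3.14]. Speed limits (rad/s): [2.79, 2.79, 3.14, 3.14, 3.14, 3.14].

INTERFACE

Orientations are given as a unit quaternion [x, y, z, w].
In Python, from workcell import * gives the robot as it stands.
- The arm moves only by the tool arm_command, never from a script. Its arguments are lists of equal length, an entry for each row: "translation": the shift along the tool's x, y, z in cm, a list of three; "turn": the turn about the tool's z in rad; "hand": the closure, from 0 (fully open) to 1 (shut). In form: {"translation": [[x, y, z], ...], "turn": [turn, ...], "hand": [hand, ...]}. A call has 1 to 5 rows; each row is the pose to reach, as a shift and turn from the pose commanded when the call began, along the tool's axes at that moment; what a row does not reach only later rows make up. A row lasts 1/12 s, in which the tool goes at most 41.7 mm and 7.16 degrees, less where a joint would pass 70% of its speed; a pose out of reach is approached as far as the arm can. A call with a gripper value outside its range is refused whole. The fingers move at their own pace and stop on an object; the grip force is fixed at half the most. Time passes only in rows, so rows that repeat a pose let the fingers close. It gives the time, the measured TCP pose, the force and the opening at its end, in the units of the state.
- get_obs(): the state, without advancing time (a new reading comes with each control period).
- camera(name): name is "side" or "top"; returns (picture, depth): 384x512x3 uint8, red, green, blue; 384x512 float32, m along the optical axis (not along the pixel's ray), 0 where there is no reading.
- camera_info(name): a dict with "mtx" (3x3 intrinsics, pixels), "dist_coeffs" ([k1, k2, p1, p2, k3] as OpenCV has them; the pictures are not rectified), "world_to_cam" (4x4, takes a point from world to camera coordinates). Camera axes: x right, y down, z forward; pixel columns grow to the right and rows downward; lengths in m; the calibration is good to about 2 mm. A picture is of the moment at which its call begins. camera_info takes no time and is no camera call.
- job_done(): hands the job in, once; it reports no verdict.
Trained networks look in the newest picture that a camera, given by its name, has taken for a name from the list of things; names that differ only in an ending like _2 or _b are one class to them, and where a whole thing is asked for, a point or a joint stands for the part that bears it (a point fixed in the world has none). Each returns a list of dicts, best first, with "conf" (0 to 1); they miss things now and then, are a little off and sometimes report something else, mostly with a low value. They report only what shows in the picture. A call takes as long as a camera call. They do not tell look-alikes from the thing itself.
- search_frame(camera, name): "location" ([row, column] in pixels, amid what is visible of it).
- spot_point(camera, name): "location" ([row, column] in pixels: a listed point, or the origin of a listed thing).
The state is a dict: "clock": time; "joint_pos": joint angles; "joint_vel": joint speeds; "tau": joint torques, N m; "eef_pos": TCP position; "tool_rot": TCP orientation; "ft_force": force on the tool from outside, world axes, zero at the start; "ft_torque": the same for the moment, N m; "grip_width": finger opening in m.
Only numpy, scipy, OpenCV 4.12 (cv2) and the standard library are available. Lean on these libraries where they do the work, as an engineer would, in place of code of your own. Each camera call takes 0.05 s, during which the arm holds its last target. There are 200 camera calls.

TASK

Fit the crank with the red knob onto the upright square drive shaft of the green slide table, pushed fully down. Then wind it clockwise (seen from above), about two turns, until the carriage's yellow pointer stands level with the red clip on the edge of the bed. Leave the crank on the shaft, do not push the carriage itself, and leave the small crank with the black knob where it lies.

Things in the scene. Friction and masses are not known exactly. Their poses are not given: they have to be found in the camera images.
- crank_post (a point): Centre of the square grip post (22 x 22 x 36 mm) on the steel crank with the RED knob, 62 mm above the hub's underside; 18 mm of post above it, the arm's top (26 mm wide) 20 mm below it. Under the arm a 48 mm square hub, 34 mm tall, 24 mm square socket from below. z up, x along the arm to the knob; socket and post sides along x, y. About 0.45 kg, balances near the post.
- knob (a point): Middle of the crank's upright red knob: 25 mm thick, 46 mm tall, spins freely on its pin. The arm's top is 27 mm below this point; the point is 7 mm above the level of the post's centre and 75 mm from it along the crank's x.
- shaft_top (a point): Top of the upright square steel shaft on the green gear housing: 20 mm square, with a cone on top (9 mm tall, 11 mm wide at its tip), 31 mm in all above a round collar on which the hub rests. x, y run along its sides and turn with it. When seated, the crank post's centre is 31 mm above this point. Socket is loose: 2 mm play a side, about 12 degrees. Housing top 39 mm below this point.
- shaft (a joint): Angle of the drive shaft in rad, 0 at the start, growing clockwise seen from above (range 0 to 18). Turns lightly, stays where it is left. One turn moves the carriage 50 mm along the bed, away from the shaft.
- carriage: Aluminium carriage (110 x 100 mm) carrying a white plaster block, up to 133 mm above the bench. Origin: middle of its plate's underside, 46 mm above the bench, at the start 215 mm from the shaft's axis; y points along the bed away from the shaft, x across to its far side. The yellow pointer is on the near edge at this same y.
- mark (a point): Top of the red clip on the near edge of the bed, 14 mm wide along the bed, 38 mm above the bench; y points along the bed away from the shaft. Pointer and clip are level when the carriage's origin has y = 0 in this frame; the start is 90 to 120 mm short of it.
- small_crank: Smaller bystander crank with a BLACK knob (arm 55 mm, 36 mm hub, socket only 12 mm: does not fit). Origin under its hub.
Mind the look-alikes: they are no part of the job. What is shaped like the part that bears crank_post but purple is not meant.

How it is judged:
On the way, in this order (a step that is already met when the one before it is completed fails the run):
1. the red-knobbed crank sits fully down on the shaft, before any winding (horizontal distance between crank_post and shaft_top below 0.012 m and z of crank_post in the frame of shaft_top between 0.02 and 0.038 m and angle between crank_post's own z axis and vertical below 0.2 rad and value of joint shaft below 0.7 rad), for 0.2 s.
2. the shaft has been wound through a full turn with the crank on it (horizontal distance between crank_post and shaft_top below 0.012 m and z of crank_post in the frame of shaft_top between 0.02 and 0.038 m and angle between crank_post's own z axis and vertical below 0.2 rad and value of joint shaft above 6.28 rad), for 0.1 s.
At the end, for the whole second after the job is handed in: The carriage's pointer is within 12 mm of the red clip's middle along the bed and at rest; the red-knobbed crank sits fully down on the shaft (within 12 mm of its axis, at most 7 mm raised, tilted under 0.2 rad) and is released (horizontal distance between crank_post and shaft_top below 0.012 m and z of crank_post in the frame of shaft_top between 0.02 and 0.038 m and angle between crank_post's own z axis and vertical below 0.2 rad and y of carriage in the frame of mark between -0.012 and 0.012 m and velocity of joint shaft between -0.1 and 0.1 rad/s); the robot touches nothing.
It fails at once if the small crank is moved by more than 30 mm (distance of small_crank from where it was at the start of the episode above 0.03 m).
It fails at once if the robot pushes the carriage itself (contact force between any of the fingers, the arm and carriage above 2 N).
It also fails if it takes over 72 s, if anything falls off the work surface, if the arm or the gripper's body presses on something with over 40 N, if the wrist force passes 120 N, or if a joint passes its speed limit or range.

## Working session

There is one attempt and no reset: what is moved stays moved. The work goes in short steps, Python scripts to look and compute and a tool call to move; the robot and the scene stay as the last step left them, time stands still between calls to the robot, and variables do not carry over. Pictures are saved under pics/ and viewed, about 8 in all and at most 12, crops included, and the job is handed in when it is done.

Besides the shell and the picture viewer there is one more tool, called after "Emit:" as name(argument=value, ...) on one line, values as JSON. arm_command: Moves the arm, as the interface text tells. Its arguments: {"type":"object","properties":{"translation":{"type":"array","items":{"type":"array","items":{"type":"number"}}},"turn":{"type":"array","items":{"type":"number"}},"hand":{"type":"array","items":{"type":"number"}}},"required":["translation","turn","hand"]}

```bash
mkdir -p pics; ls
cat > h.py <<'E'
from workcell import *
import numpy as np, cv2
from scipy.spatial.transform import Rotation as R
def cam(n):
    p,d=camera(n); return p,d
def ray(n,rc):
    i=camera_info(n);K=np.array(i["mtx"],float);D=np.array(i["dist_coeffs"],float);T=np.array(i["world_to_cam"],float)
    u=cv2.undistortPoints(np.array([[[rc[1],rc[0]]]],float),K,D)[0,0]
    return np.array([u[0],u[1],1.]),T
def px2w(n,rc,d):
    r,T=ray(n,rc); return T[:3,:3].T@(r*d-T[:3,3])
def px2z(n,rc,z):
    r,T=ray(n,rc); o=-T[:3,:3].T@T[:3,3]; v=T[:3,:3].T@r; return o+v*(z-o[2])/v[2]
def w2px(n,p):
    i=camera_info(n);T=np.array(i["world_to_cam"],float)
    q=cv2.projectPoints(np.array([p],float),cv2.Rodrigues(T[:3,:3])[0],T[:3,3],np.array(i["mtx"],float),np.array(i["dist_coeffs"],float))[0][0,0]
    return q[::-1]
def med(d,rc,k=2):
    r,c=int(round(rc[0])),int(round(rc[1])); w=d[max(r-k,0):r+k+1,max(c-k,0):c+k+1]; w=w[w>0]; return np.median(w) if w.size else 0
def save(n,p): cv2.imwrite('pics/'+n+'.png',p[:,:,::-1])
E
python3 - <<'E'
from h import *
o=get_obs();print({k:np.round(v,3).tolist() for k,v in o.items()})
ps=[]
for n in("top","side"):
    p,d=cam(n);ps.append(p)
    np.save('pics/'+n+'.npy',d)
    T=np.array(camera_info(n)["world_to_cam"]);print(n,(-T[:3,:3].T@T[:3,3]).round(3))
    for t in("crank_post","knob","shaft_top","carriage","mark","small_crank"):
        for x in spot_point(n,t)[:3]:
            l=x["location"];print(n,t,round(x["conf"],2),np.round(l,1),px2w(n,l,med(d,l)).round(3))
save("top0",ps[0]);save("side0",ps[1])
E
```

```text
pics
{'clock': 0.0, 'joint_pos': [-1.168, 0.241, 0.004, 1.335, 0.0, 1.571], 'joint_vel': [0.0, 0.001, 0.001, -0.0, 0.001, 0.001], 'tau': [0.0, -37.232, 25.241, 0.017, 0.0, 0.0], 'eef_pos': [0.196, -0.459, 0.244], 'tool_rot': [0.98, 0.2, -0.0, -0.001], 'ft_force': [-0.225, -0.478, 0.705], 'ft_torque': [-0.025, 0.013, 0.044], 'grip_width': 0.085}
top [ 0.133 -0.095  1.794]
top crank_post 0.88 [196.7 373.5] [ 0.523 -0.524  0.075]
top crank_post 0.7 [199.8 292.1] [ 0.503 -0.23   0.072]
top knob 0.52 [178.6 277.9] [ 0.578 -0.176  0.085]
top knob 0.41 [187.8 355. ] [ 0.551 -0.454  0.088]
top shaft_top 0.53 [169.6 242. ] [ 0.605 -0.046  0.095]
top carriage 0.75 [175.2 184.7] [0.569 0.155 0.129]
top carriage 0.18 [191.4 155.9] [0.533 0.278 0.012]
top mark 0.37 [193.  154.7] [0.53  0.284 0.   ]
top small_crank 0.57 [227.3 167.9] [0.392 0.216 0.054]
side [ 0.242 -1.243  0.701]
side crank_post 0.96 [220.8 268.9] [ 0.497 -0.226  0.079]
side crank_post 0.64 [295.3 315. ] [ 0.526 -0.536  0.069]
side crank_post 0.25 [162.1 246. ] [0.537 0.321 0.022]
side knob 0.58 [275.8 309.9] [ 0.539 -0.462  0.063]
side knob 0.5 [214.7 293. ] [ 0.577 -0.19   0.069]
side shaft_top 0.62 [180.7 288. ] [0.658 0.145 0.013]
side shaft_top 0.28 [214.  288.8] [ 0.564 -0.192  0.075]
side carriage 0.7 [168.5 268.7] [0.582 0.129 0.074]
side mark 0.6 [160.9 246.7] [0.541 0.325 0.025]
side mark 0.33 [178.2 214.6] [0.4   0.208 0.017]
side mark 0.21 [212.1 290.8] [ 0.569 -0.194  0.081]
side small_crank 0.81 [180.7 217. ] [0.408 0.205 0.008]
```

Run:
```python
import cv2,numpy as np
a=cv2.imread('pics/top0.png')[140:250,130:400];b=cv2.imread('pics/side0.png')[130:330,180:360]
a=cv2.resize(a,(780,318),interpolation=cv2.INTER_CUBIC)
cv2.imwrite('pics/topc.png',a)
cv2.imwrite('pics/sidec.png',cv2.resize(b,(540,600),interpolation=cv2.INTER_CUBIC))
```

```text
(no output)
```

View pics/topc.png

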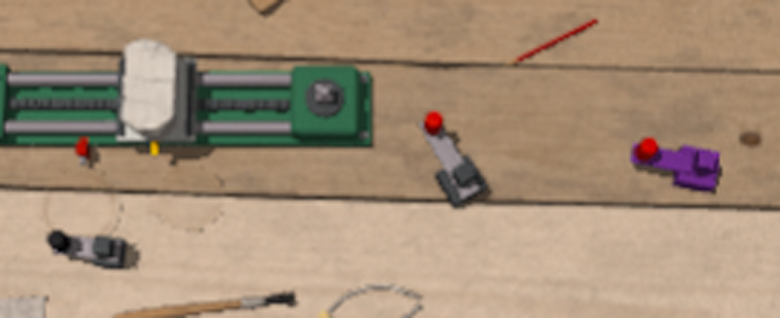

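View pics/sidec.png

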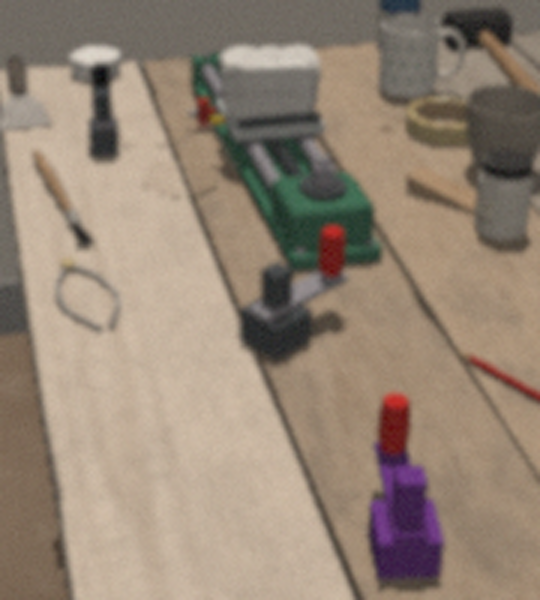

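The steel crank with the red knob is at top (200,291), with its knob at (182,280). It fits the description: steel, red knob, square grip post. The purple look-alike is at (197,373) and the small black-knobbed crank is at (227,168). The housing shaft is at (172,242), the pointer at (191,184) and the clip at (192,159). Next is an averaged close-up to confirm these and get the angles.

Run:
```python
from h import *
import workcell
print([k for k in dir(workcell) if not k.startswith('_')], globals().get('tip_reach'))
t=[];s=[];dt=[];ds=[]
for i in range(10):
    p,d=cam("top");t.append(p);dt.append(d)
for i in range(10):
    p,d=cam("side");s.append(p);ds.append(d)
T=np.mean(t,0);S=np.mean(s,0);DT=np.median(dt,0);DS=np.median(ds,0)
np.savez('pics/avg.npz',T=T,S=S,DT=DT,DS=DS)
def crop(I,r,c,h,w,k): return cv2.resize(I[r:r+h,c:c+w].astype(np.uint8),(w*k,h*k),interpolation=cv2.INTER_CUBIC)
a=crop(T,172,268,40,40,10);b=crop(T,152,222,40,40,10)
c=crop(S,178,255,20,40,10) if 0 else crop(S,170,258,20,80,10)
cv2.imwrite('pics/c1.png',np.vstack([np.hstack([a,b]),c])[:,:,::-1])
# red centroids etc
hsv=cv2.cvtColor(T.astype(np.uint8),cv2.COLOR_RGB2HSV)
for n,I,D in(("top",T,DT),("side",S,DS)):
    hs=cv2.cvtColor(I.astype(np.uint8),cv2.COLOR_RGB2HSV)
    for nm,lo,hi in(("red",170,6),("yel",22,34)):
        m=((hs[...,0]>=lo)|(hs[...,0]<=hi) if lo>hi else (hs[...,0]>=lo)&(hs[...,0]<=hi))&(hs[...,1]>170)&(hs[...,2]>90)
        k,l,st,ce=cv2.connectedComponentsWithStats(m.astype(np.uint8))
        for i in range(1,k):
            if st[i,4]>=4: rc=ce[i][::-1];print(n,nm,rc.round(1),st[i],px2w(n,rc,med(D,rc,1)).round(3))
# heights map in top
def cloud(n,D,r0,r1,c0,c1):
    return np.array([px2w(n,(r,c),D[r,c]) for r in range(r0,r1) for c in range(c0,c1) if D[r,c]>0])
P=cloud("top",DT,185,215,275,305)
m=P[:,2]>.074;print('post/knob top pts');print(P[m].round(3))
P=cloud("top",DT,160,186,230,256);m=(P[:,2]>.075);print('shaft');print(P[m].round(3)); print('housing z',np.percentile(P[:,2],[30,50,70,90]))
```

```text
['Unreachable', 'camera', 'camera_info', 'get_obs', 'job_done', 'search_frame', 'spot_point', 'tip_reach'] 0.014
top red [ 22.  252.6] [247  21  13   3  32] [ 1.137 -0.068  0.2  ]
top red [ 67.2 255.4] [245  55  22  23 331] [ 1.039 -0.082  0.039]
top red [153.6 322.5] [309 147  28  14  33] [ 0.703 -0.35   0.004]
top red [181.5 279.4] [277 179   6   7  32] [ 0.565 -0.182  0.091]
top red [190.4 157.8] [156 187   4   7  22] [0.532 0.265 0.039]
top red [190.9 353.4] [350 188   8   7  39] [ 0.539 -0.448  0.09 ]
top yel [ 21.6 101.7] [97 20 10  4 16] [ 1.561  0.742 -0.497]
top yel [190.8 182.9] [182 189   3   5  12] [0.529 0.169 0.056]
side red [165.2 247.8] [247 164   3   4   6] [0.533 0.26  0.035]
side red [212.6 290.2] [287 205   7  16  93] [ 0.567 -0.193  0.079]
side red [270.8 311. ] [307 262   9  19 134] [ 0.54  -0.463  0.078]
post/knob top pts
[[ 0.52  -0.222  0.076]
 [ 0.52  -0.225  0.076]
 [ 0.516 -0.218  0.078]
 [ 0.516 -0.221  0.079]
 [ 0.516 -0.225  0.079]
 [ 0.512 -0.211  0.077]
 [ 0.513 -0.214  0.076]
 [ 0.512 -0.218  0.08 ]
 [ 0.513 -0.222  0.076]
 [ 0.513 -0.225  0.077]
 [ 
[... 896 characters left out ...]
.603 -0.046  0.094]
 [ 0.603 -0.049  0.096]
 [ 0.605 -0.053  0.089]
 [ 0.6   -0.035  0.093]
 [ 0.598 -0.039  0.101]
 [ 0.599 -0.042  0.098]
 [ 0.598 -0.046  0.099]
 [ 0.598 -0.05   0.099]
 [ 0.601 -0.053  0.089]
 [ 0.597 -0.035  0.091]
 [ 0.596 -0.039  0.093]
 [ 0.594 -0.042  0.101]
 [ 0.595 -0.046  0.099]
 [ 0.596 -0.05   0.095]
 [ 0.598 -0.053  0.088]
 [ 0.592 -0.035  0.093]
 [ 0.592 -0.039  0.093]
 [ 0.592 -0.042  0.095]
 [ 0.592 -0.046  0.095]
 [ 0.593 -0.05   0.091]
 [ 0.593 -0.053  0.091]
 [ 0.591 -0.035  0.085]
 [ 0.591 -0.039  0.085]
 [ 0.591 -0.042  0.085]
 [ 0.591 -0.046  0.085]
 [ 0.59  -0.05   0.088]
 [ 0.592 -0.053  0.083]]
housing z [0.05759247 0.05970655 0.06155    0.06899135]
```

View pics/c1.png

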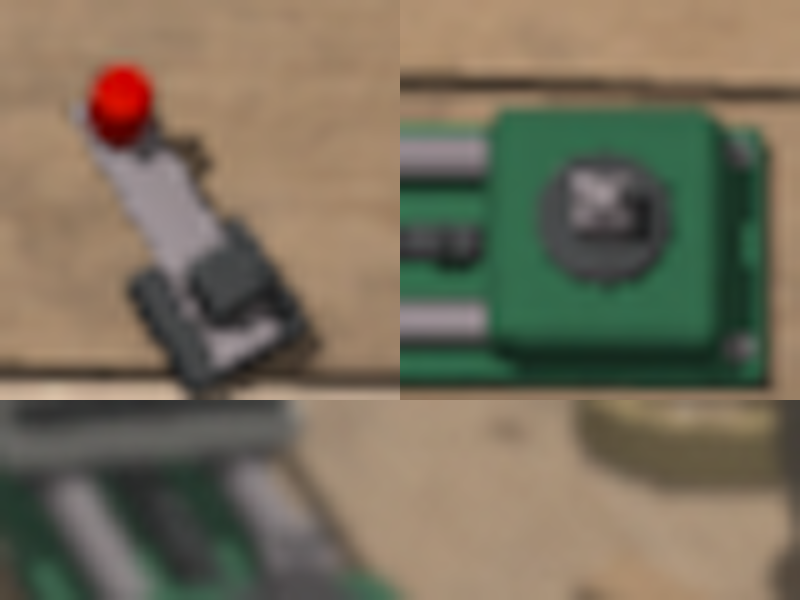

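Run:
```python
from h import *
f=lambda n,rc,z:px2z(n,rc,z)[:2].round(4)
a=f("top",(199.3,291),.080);b=f("top",(180.8,279.4),.092)
print('post',a,'knob',b,np.hypot(*(b-a)),np.degrees(np.arctan2(*(b-a)[::-1])))
c=f("side",(220.8,268.9),.062);d=f("side",(212.6,290.2),.069)
print('side post',c,'knob',d,np.hypot(*(d-c)),np.degrees(np.arctan2(*(d-c)[::-1])))
for q in((280,135,388,190),(388,190,325,305),(152,90,152,90)):
    p1=f("top",(172+q[0]/10-.5,268+q[1]/10-.5),.034);p2=f("top",(172+q[2]/10-.5,268+q[3]/10-.5),.034)
    print('hub edge',p1,p2,np.hypot(*(p2-p1)),np.degrees(np.arctan2(*(p2-p1)[::-1])))
print('shaft',f("top",(171.4,241.6),.099))
# collar circle center z=.068; crop c (605,220)
print('collar',f("top",(152+21.7-.5,222+20.5-.5),.068))
# housing edges z=.060 : left edge x=495 rows120..345, bottom y=355 cols 500..720, right x=720
g=lambda x,y:f("top",(152+y/10-.5,222+(x-400)/10-.5),.06)
print('house',g(495,125),g(495,330),g(725,125),g(725,330),g(515,107),g(705,107))
print('pointer',f("top",(190.8,182.9),.05),'clip',f("top",(190.4,157.8),.038))
print('shaft px',[w2px(n,(.6,-.044,.099)).round(1) for n in("top","side")])
A=np.load('pics/avg.npz')
def crop(I,r,c,h,w,k): return cv2.resize(I[r:r+h,c:c+w].astype(np.uint8),(w*k,h*k),interpolation=cv2.INTER_CUBIC)
cv2.imwrite('pics/c2.png',np.hstack([crop(A['T'],160,230,24,24,20),crop(A['S'],180,276,24,15,20)])[:,:,::-1])
```

```text
post [ 0.5035 -0.2251] knob [ 0.5678 -0.1816] 0.07763208099748455 34.07899324603571
side post [ 0.5043 -0.1973] knob [ 0.5726 -0.176 ] 0.0715442520402583 17.32058259414954
hub edge [ 0.5116 -0.1917] [ 0.4716 -0.2125] 0.04508480897153721 -152.52556837372293
hub edge [ 0.4716 -0.2125] [ 0.4965 -0.2546] 0.04891237062339137 -59.397852983316746
hub edge [ 0.5597 -0.1742] [ 0.5597 -0.1742] 0.0 0.0
shaft [ 0.5969 -0.0445]
collar [ 0.5986 -0.0453]
house [ 0.6348 -0.0032] [ 0.5567 -0.0062] [ 0.6372 -0.0882] [ 0.5592 -0.0905] [ 0.6419 -0.0103] [ 0.644  -0.0806]
pointer [0.5301 0.1703] clip [0.5316 0.2655]
shaft px [array([170.6, 241.5]), array([182.9, 287.4])]
```

View pics/c2.png

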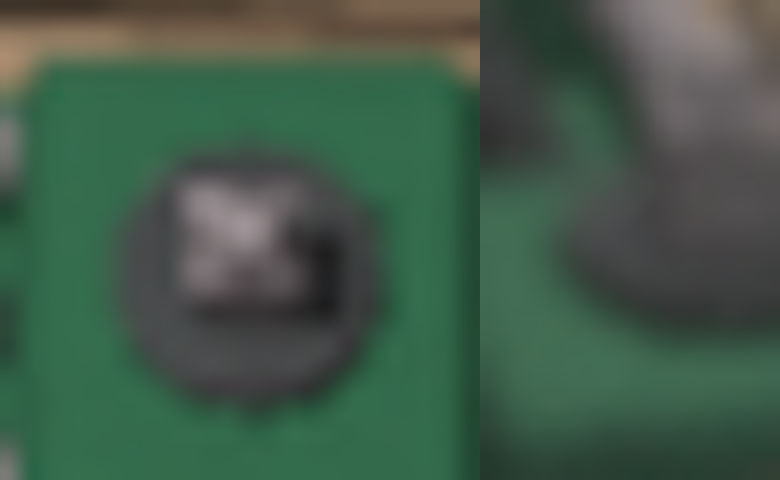

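The shaft top is at about (0.598, -0.045, 0.099), with sides about 2° off the world axes. The post is at about (0.504, -0.223), yaw about 30°. Moving above the post.

Emit:
arm_command(translation=[[3.8,-1.0,0.8],[7.5,-1.9,1.7],[11.3,-2.9,2.5],[15.0,-3.8,3.4],[18.8,-4.8,4.2]], turn=[-0.03,-0.06,-0.12,-0.12,-0.12], hand=[0,0,0,0,0])

```text
clock: 2.12
eef_pos: [0.3512, -0.3411, 0.203]
tool_rot: [0.966, 0.258, 0.0, 0.0]
ft_force: [0.4, -1.1, 1.1]
grip_width: 0.0853
```

```bash
cat >> h.py <<'E'
def st():
    o=get_obs();r=R.from_quat(o["tool_rot"]).as_matrix();x=r[:,0];yaw=np.degrees(np.arctan2(x[1],x[0]))
    print('t %.2f'%o["clock"],'tcp',np.round(o["eef_pos"],4),'yaw %.1f'%yaw,'j',np.round(o["joint_pos"],2),'F',np.round(o["ft_force"],1),'M',np.round(o["ft_torque"],2),'w %.4f'%o["grip_width"])
    return o,r,yaw
def go(*targets):
    o,r,yaw=st()
    for x,y,z,w in targets:
        d=r.T@(np.array([x,y,z])-o["eef_pos"])*100
        t=-(w-yaw+180)%360;t=(-((w-yaw+180)%360-180))
        print((x,y,z,w),'->',d.round(2),'turn %.3f'%np.radians(t))
E
python3 -c "
from h import *
go((.504,-.223,.16,30),(.504,-.223,.062,30))"
```

```text
t 2.12 tcp [ 0.3512 -0.3411  0.203 ] yaw 29.9 j [-0.77  0.24 -0.1   1.22 -0.    1.85] F [ 0.4 -1.1  1.1] M [-0.03 -0.05  0.01] w 0.0853
(0.504, -0.223, 0.16, 30) -> [19.14 -2.62  4.3 ] turn -0.002
(0.504, -0.223, 0.062, 30) -> [19.14 -2.62 14.1 ] turn -0.002
```

Emit:
arm_command(translation=[[3.9,-0.5,0.9],[7.7,-1.0,1.7],[11.5,-1.6,2.6],[15.3,-2.1,3.4],[19.1,-2.6,4.3]], turn=[0,0,0,0,0], hand=[0,0,0,0,0])

```text
clock: 2.53
eef_pos: [0.5041, -0.2228, 0.1601]
tool_rot: [0.966, 0.259, 0.0, 0.0]
ft_force: [-0.1, -0.0, 0.2]
grip_width: 0.0852
```

Run:
```python
from h import *
go((.504,-.223,.10,30),(.504,-.223,.062,30))
p,d=cam("side");q,_=cam("top")
tc=get_obs()["eef_pos"]
print(w2px("side",tc).round(1),w2px("side",(.504,-.223,.08)).round(1))
a=cv2.resize(p[140:260,215:315],(500,600),interpolation=cv2.INTER_CUBIC);save("s1",a)
```

```text
t 2.53 tcp [ 0.5041 -0.2228  0.1601] yaw 30.0 j [-0.42  0.39 -0.01  1.17 -0.    2.2 ] F [-0.1 -0.   0.2] M [-0.02 -0.02 -0.02] w 0.0852
(0.504, -0.223, 0.1, 30) -> [-0.02  0.01  6.01] turn -0.001
(0.504, -0.223, 0.062, 30) -> [-0.02  0.01  9.81] turn -0.001
[194.  272.1] [219.9 271.1]
```

View pics/s1.png

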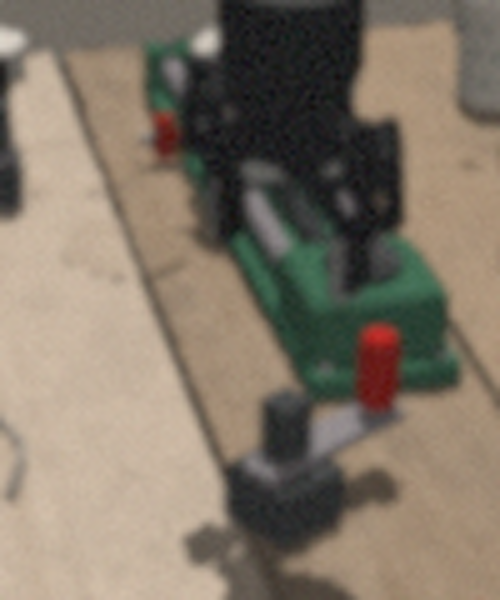

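The open jaws straddle the post (crop 287,400), so I'm going down and gripping.

Emit:
arm_command(translation=[[0.1,0,2.5],[0.1,0,5.0],[0.1,0,7.5],[0.1,0,9.0],[0.1,0,9.8]], turn=[0,0,0,0,0], hand=[0,0,0,0,0])

```text
clock: 3.05
eef_pos: [0.5014, -0.2235, 0.0599]
tool_rot: [0.966, 0.258, -0.002, -0.001]
ft_force: [-0.2, 0.1, 0.0]
grip_width: 0.0853
```

Emit:
arm_command(translation=[[0,0,0],[0,0,0],[0,0,0],[0,0,0],[0,0,0]], turn=[0,0,0,0,0], hand=[0.5,1,1,1,1])

```text
clock: 3.47
eef_pos: [0.5044, -0.2242, 0.0637]
tool_rot: [0.966, 0.258, 0.001, 0.001]
ft_force: [-1.0, -0.2, -0.9]
grip_width: 0.0253
```

Emit:
arm_command(translation=[[0,0,0],[0,0,0],[0,0,0],[0,0,0],[0,0,0]], turn=[0,0,0,0,0], hand=[1,1,1,1,1])

```text
clock: 3.88
eef_pos: [0.5045, -0.2244, 0.0638]
tool_rot: [0.966, 0.258, 0.001, 0.001]
ft_force: [-0.5, -0.2, 6.1]
grip_width: 0.0208
```

```bash
python3 -c "
from h import *
st()
p,d=cam('top')
rc=(0,0)
hs=cv2.cvtColor(p,cv2.COLOR_RGB2HSV);m=((hs[...,0]>=170)|(hs[...,0]<=6))&(hs[...,1]>170)&(hs[...,2]>90);m[:, :262]=0;m[:,310:]=0;m[:160]=0
r,c=np.nonzero(m);print(len(r),r.mean(),c.mean(),px2z('top',(r.mean(),c.mean()),.085))"
```

```text
t 3.88 tcp [ 0.5045 -0.2244  0.0638] yaw 29.9 j [-0.42  0.48 -0.14  0.94 -0.    2.2 ] F [-0.5 -0.2  6.1] M [-0.02  0.17  0.03] w 0.0208
0 nan nan [nan nan nan]<string>:7: RuntimeWarning: Mean of empty slice.
  ret = ret.dtype.type(ret / rcount)
```

Emit:
arm_command(translation=[[0,0,-1.5],[0,0,-4.5],[0,0,-8.0],[0,0,-11.0],[0,0,-12.5]], turn=[0,0,0,0,0], hand=[1,1,1,1,1])

```text
clock: 4.35
eef_pos: [0.5045, -0.2241, 0.1906]
tool_rot: [0.966, 0.258, 0.001, 0.001]
ft_force: [1.5, -0.2, -3.9]
grip_width: 0.0209
```

Emit:
arm_command(translation=[[1.7,-1.1,0],[3.4,-2.2,0],[5.1,-3.2,0],[6.8,-4.3,0],[8.5,-5.4,0]], turn=[-0.11,-0.22,-0.33,-0.44,-0.55], hand=[1,1,1,1,1])

```text
clock: 4.77
eef_pos: [0.5495, -0.1334, 0.186]
tool_rot: [0.858, 0.513, -0.001, -0.001]
ft_force: [-0.6, 0.4, -3.8]
grip_width: 0.0214
```

```bash
python3 -c "
from h import *
go((.598,-.045,.187,92))"
```

```text
t 4.77 tcp [ 0.5495 -0.1334  0.186 ] yaw 61.8 j [-0.24  0.4   0.08  1.25  0.    1.83] F [-0.6  0.4 -3.8] M [-0.02  0.03 -0.01] w 0.0214
(0.598, -0.045, 0.187, 92) -> [10.09  0.09 -0.11] turn -0.528
```

Emit:
arm_command(translation=[[2.0,0,0],[4.0,0,0],[6.0,0,0],[8.0,0.1,0],[10.0,0.1,0]], turn=[-0.11,-0.22,-0.33,-0.44,-0.53], hand=[1,1,1,1,1])

```text
clock: 5.18
eef_pos: [0.5982, -0.0461, 0.1858]
tool_rot: [0.694, 0.72, -0.001, -0.001]
ft_force: [0.2, -0.7, -4.2]
grip_width: 0.0209
```

Emit:
arm_command(translation=[[0,0,0],[0,0,0]], turn=[0,0], hand=[1,1])

```text
clock: 5.35
eef_pos: [0.5982, -0.046, 0.1857]
tool_rot: [0.695, 0.719, -0.001, -0.001]
ft_force: [0.1, 0.1, -4.5]
grip_width: 0.0211
```

Run:
```python
from h import *
go((.598,-.045,.187,92),(.598,-.045,.16,92),(.598,-.045,.132,92))
S=np.mean([cam("side")[0] for i in range(6)],0).astype(np.uint8);T=np.mean([cam("top")[0] for i in range(4)],0).astype(np.uint8)
tc=get_obs()["eef_pos"]
for n in("side","top"): print(n,'tcp',w2px(n,tc).round(1),'shaft top',w2px(n,(.598,-.045,.099)).round(1),'hub bottom c',w2px(n,tc-[0,0,.064]).round(1),'knob',w2px(n,tc+[0,.075,.005]).round(1))
a=cv2.resize(S[145:215,245:325],(640,560),interpolation=cv2.INTER_CUBIC);save("s2",a)
save("t2",T)
```

```text
t 5.35 tcp [ 0.5982 -0.046   0.1857] yaw 91.9 j [-0.08  0.47  0.18  1.29 -0.    1.46] F [ 0.1  0.1 -4.5] M [-0.08  0.    0.03] w 0.0211
(0.598, -0.045, 0.187, 92) -> [ 0.1  -0.02 -0.13] turn -0.001
(0.598, -0.045, 0.16, 92) -> [ 0.1  -0.01  2.57] turn -0.001
(0.598, -0.045, 0.132, 92) -> [ 0.1  -0.    5.37] turn -0.001
side tcp [157.2 288.4] shaft top [183.1 286.9] hub bottom c [176.4 287.6] knob [146.9 282.1]
top tcp [164.1 242. ] shaft top [171.1 241.7] hub bottom c [169.1 242.3] knob [163.1 220. ]
```

View pics/s2.png

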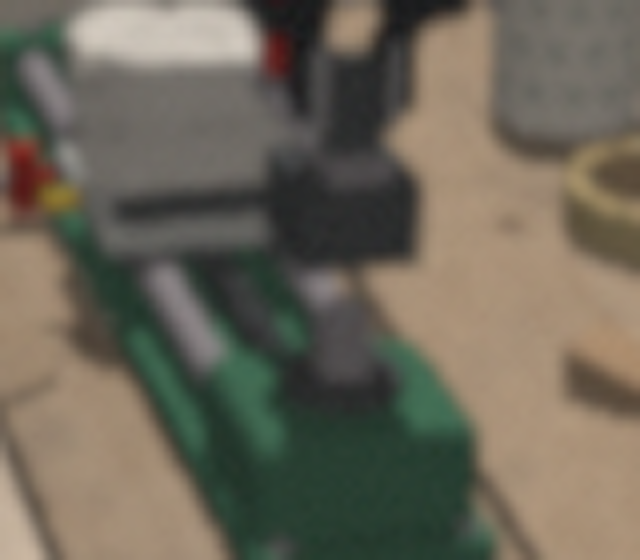

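The hub is centred over the shaft in the side view, with both at crop column 345. Lowering in steps while watching the force.

Emit:
arm_command(translation=[[0.05,0,1.0],[0.05,0,2.0],[0.05,0,2.5],[0.05,0,3.0],[0.05,0,3.3]], turn=[0,0,0,0,0], hand=[1,1,1,1,1])

```text
clock: 6.27
eef_pos: [0.5983, -0.0466, 0.1532]
tool_rot: [0.696, 0.718, -0.0, -0.001]
ft_force: [-4.2, -0.7, 6.0]
grip_width: 0.021
```

Emit:
arm_command(translation=[[0,0,0.2],[0,0,0.4],[0,0,0.6]], turn=[0,0,0], hand=[1,1,1])

```text
clock: 6.52
eef_pos: [0.5989, -0.0466, 0.1482]
tool_rot: [0.696, 0.718, 0.0, 0.0]
ft_force: [0.4, -0.0, -4.1]
grip_width: 0.0207
```

```bash
python3 -c "
from h import *
go((.598,-.045,.132,92))"
```

```text
t 6.52 tcp [ 0.5989 -0.0466  0.1482] yaw 91.8 j [-0.08  0.49  0.12  1.2   0.    1.46] F [ 0.4 -0.  -4.1] M [-0.05 -0.01  0.01] w 0.0207
(0.598, -0.045, 0.132, 92) -> [ 0.16 -0.09  1.62] turn -0.003
```

Emit:
arm_command(translation=[[0,0,0.4],[0,0,0.8],[0,0,1.1],[0,0,1.4],[0,0,1.55]], turn=[0,0,0,0,0], hand=[1,1,1,1,1])

```text
clock: 6.93
eef_pos: [0.5987, -0.0466, 0.1322]
tool_rot: [0.696, 0.718, -0.0, -0.0]
ft_force: [0.4, -0.8, -3.9]
grip_width: 0.0208
```

```bash
python3 -c "
from h import *
go((.598,-.045,.132,92))"
```

```text
t 6.93 tcp [ 0.5987 -0.0466  0.1322] yaw 91.8 j [-0.08  0.51  0.09  1.16  0.    1.46] F [ 0.4 -0.8 -3.9] M [-0.08 -0.01  0.02] w 0.0208
(0.598, -0.045, 0.132, 92) -> [ 0.16 -0.07  0.02] turn -0.003
```

Still carrying the crank's full weight, so it isn't quite down yet.

Emit:
arm_command(translation=[[0,0,0.15],[0,0,0.3],[0,0,0.3]], turn=[0,0,0], hand=[1,1,1])

```text
clock: 7.18
eef_pos: [0.5987, -0.0467, 0.1318]
tool_rot: [0.696, 0.718, 0.0, 0.0]
ft_force: [-4.4, -0.4, 6.1]
grip_width: 0.0214
```

Seated: contact at the predicted height. Release, rise and check.

Emit:
arm_command(translation=[[0,0,-0.2],[0,0,-0.2],[0,0,-0.2],[0,0,-0.2],[0,0,-0.2]], turn=[0,0,0,0,0], hand=[0.3,0,0,0,0])

```text
clock: 7.6
eef_pos: [0.599, -0.0466, 0.1319]
tool_rot: [0.696, 0.718, 0.0, 0.0]
ft_force: [0.0, 0.0, -1.1]
grip_width: 0.0795
```

Emit:
arm_command(translation=[[0,0,-1.0],[0,0,-2.5],[0,0,-4.5],[0,0,-6.0],[0,0,-6.0]], turn=[0,0,0,0,0], hand=[0,0,0,0,0])

```text
clock: 8.02
eef_pos: [0.6011, -0.0468, 0.1963]
tool_rot: [0.696, 0.718, 0.002, 0.003]
ft_force: [1.4, -0.2, 0.7]
grip_width: 0.0855
```

Run:
```python
from h import *
go((.5963,.029,.19,92),(.5963,.029,.135,92))
S=np.mean([cam("side")[0] for i in range(6)],0).astype(np.uint8)
T=np.mean([cam("top")[0] for i in range(6)],0).astype(np.uint8)
for n,p in(("side",S),("top",T)):
    print(n,'post',w2px(n,(.598,-.045,.130)).round(1),'knob',w2px(n,(.596,.03,.137)).round(1),'hub bottom',w2px(n,(.598,-.045,.068)).round(1))
    for x in spot_point(n,"knob")[:3]+spot_point(n,"crank_post")[:3]: print(x)
a=cv2.resize(S[145:215,245:325],(560,490),interpolation=cv2.INTER_CUBIC)
b=cv2.resize(T[145:215,210:242],(224,490),interpolation=cv2.INTER_CUBIC);save("s3",np.hstack([a,b]))
```

```text
t 8.02 tcp [ 0.6011 -0.0468  0.1963] yaw 91.8 j [-0.08  0.46  0.2   1.3   0.    1.46] F [ 1.4 -0.2  0.7] M [ 0.01 -0.02 -0.05] w 0.0855
(0.5963, 0.029, 0.19, 92) -> [ 7.59 -0.25  0.62] turn -0.003
(0.5963, 0.029, 0.135, 92) -> [ 7.6  -0.29  6.12] turn -0.003
side post [174.1 287.3] knob [162.7 280.5] hub bottom [192.  286.5]
{'location': [270.8, 309.0], 'conf': 0.72}
{'location': [162.4, 279.5], 'conf': 0.59}
{'location': [292.2, 315.5], 'conf': 0.9}
{'location': [169.7, 286.4], 'conf': 0.69}
top post [168.8 241.6] knob [168.2 220.3] hub bottom [173.4 241.9]
{'location': [191.3, 352.4], 'conf': 0.43}
{'location': [194.5, 373.3], 'conf': 0.53}
```

View pics/s3.png

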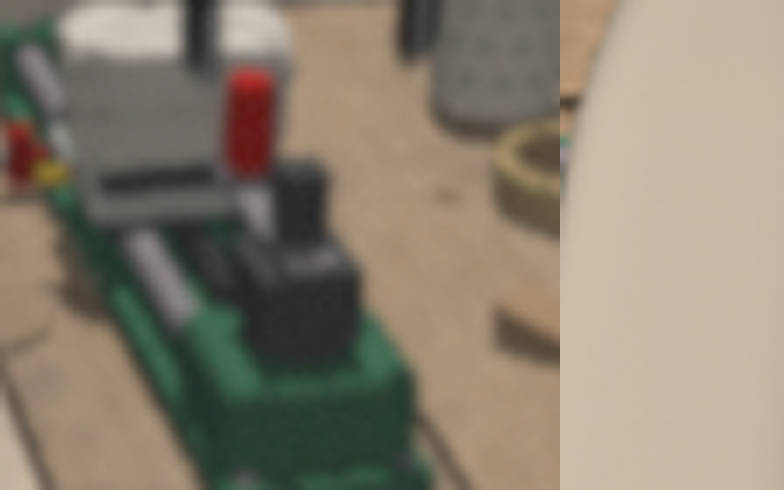

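The crank is seated with the hub on the collar, which it now hides. The knob is at side (162,280), as predicted. Gripping the knob next.

Emit:
arm_command(translation=[[2.5,-0.1,0],[5.0,-0.2,0],[7.5,-0.2,0],[7.5,-0.2,1.0],[7.5,-0.2,2.5]], turn=[0,0,0,0,0], hand=[0,0,0,0,0])

```text
clock: 9.23
eef_pos: [0.5957, 0.0298, 0.1683]
tool_rot: [0.695, 0.719, 0.002, 0.002]
ft_force: [0.7, -0.3, 0.2]
grip_width: 0.0855
```

```bash
python3 -c "
from h import *
go((.5963,.029,.135,92))"
```

```text
t 9.23 tcp [0.5957 0.0298 0.1683] yaw 92.0 j [ 0.05  0.47  0.13  1.23 -0.    1.59] F [ 0.7 -0.3  0.2] M [ 0.03 -0.08  0.02] w 0.0855
(0.5963, 0.029, 0.135, 92) -> [-0.08  0.04  3.33] turn -0.000
```

Emit:
arm_command(translation=[[-0.1,0,1.0],[-0.1,0,2.0],[-0.1,0,3.0],[-0.1,0,3.1],[-0.1,0,3.1]], turn=[0,0,0,0,0], hand=[0,0,0,0,0.5])

```text
clock: 9.65
eef_pos: [0.5939, 0.0268, 0.1348]
tool_rot: [0.696, 0.718, -0.001, -0.001]
ft_force: [-0.0, -0.3, -0.8]
grip_width: 0.0755
```

Emit:
arm_command(translation=[[0,0,0],[0,0,0],[0,0,0],[0,0,0],[0,0,0]], turn=[0,0,0,0,0], hand=[1,1,1,1,1])

```text
clock: 10.07
eef_pos: [0.5949, 0.0274, 0.1366]
tool_rot: [0.696, 0.718, 0.001, 0.0]
ft_force: [-0.7, -0.0, 1.5]
grip_width: 0.0232
```

Emit:
arm_command(translation=[[0,0,0],[0,0,0]], turn=[0,0], hand=[1,1])

```text
clock: 10.23
eef_pos: [0.5949, 0.0275, 0.1365]
tool_rot: [0.696, 0.718, 0.001, 0.0]
ft_force: [-1.2, 1.2, 2.7]
grip_width: 0.0234
```

```bash
python3 -c "
from h import *
st()"
```

```text
t 10.23 tcp [0.5949 0.0275 0.1365] yaw 91.8 j [0.05 0.49 0.08 1.16 0.   1.58] F [-1.2  1.2  2.7] M [ 0.1  -0.02 -0.03] w 0.0234
```

Gripped. First 60° of clockwise winding, as a test.

Emit:
arm_command(translation=[[-0.16,1.56,0],[-0.65,3.05,0],[-1.43,4.41,0],[-2.48,5.57,0],[-3.75,6.5,0]], turn=[0,0,0,0,0], hand=[1,1,1,1,1])

```text
clock: 10.65
eef_pos: [0.6624, -0.0063, 0.1368]
tool_rot: [0.695, 0.719, 0.002, -0.0]
ft_force: [0.9, 4.1, 2.5]
grip_width: 0.0229
```

Run:
```python
from h import *
st()
p,d=cam("top")
hs=cv2.cvtColor(p,cv2.COLOR_RGB2HSV);m=(hs[...,0]>=22)&(hs[...,0]<=34)&(hs[...,1]>140)&(hs[...,2]>90);m[:180]=0;m[200:]=0
r,c=np.nonzero(m);print(list(zip(r,c))[:30])
f=np.radians
for k in range(4):
    a=np.array([90*k+18*i for i in range(1,6)]);print(90*k,np.c_[7.5*(np.cos(f(a))-np.cos(f(90*k))),7.5*(np.sin(f(a))-np.sin(f(90*k)))].round(2).tolist())
a0=60;a=[70,80,90];print([[round(7.5*(np.cos(f(x))-np.cos(f(a0))),2),round(7.5*(np.sin(f(x))-np.sin(f(a0))),2)] for x in a])
```

```text
t 10.65 tcp [ 0.6624 -0.0063  0.1368] yaw 92.0 j [-0.01  0.62  0.3   1.25  0.    1.53] F [0.9 4.1 2.5] M [ 0.71 -0.08  0.04] w 0.0229
[(np.int64(189), np.int64(181)), (np.int64(189), np.int64(182)), (np.int64(190), np.int64(180)), (np.int64(190), np.int64(181)), (np.int64(191), np.int64(180)), (np.int64(191), np.int64(181)), (np.int64(191), np.int64(182)), (np.int64(192), np.int64(181)), (np.int64(192), np.int64(182)), (np.int64(192), np.int64(183)), (np.int64(193), np.int64(182))]
0 [[-0.37, 2.32], [-1.43, 4.41], [-3.09, 6.07], [-5.18, 7.13], [-7.5, 7.5]]
90 [[-2.32, -0.37], [-4.41, -1.43], [-6.07, -3.09], [-7.13, -5.18], [-7.5, -7.5]]
180 [[0.37, -2.32], [1.43, -4.41], [3.09, -6.07], [5.18, -7.13], [7.5, -7.5]]
270 [[2.32, 0.37], [4.41, 1.43], [6.07, 3.09], [7.13, 5.18], [7.5, 7.5]]
[[np.float64(-1.18), np.float64(0.55)], [np.float64(-2.45), np.float64(0.89)], [np.float64(-3.75), np.float64(1.0)]]
```

Low force and the pointer is moving. Continuing to 90°, then in quarter turns.

Emit:
arm_command(translation=[[-1.18,0.55,0],[-2.45,0.89,0],[-3.75,1.0,0]], turn=[0,0,0], hand=[1,1,1])

```text
clock: 10.95
eef_pos: [0.6749, -0.0443, 0.1371]
tool_rot: [0.695, 0.719, 0.003, 0.002]
ft_force: [5.1, 2.4, 1.3]
grip_width: 0.0232
```

Emit:
arm_command(translation=[[-2.32,-0.37,0],[-4.41,-1.43,0],[-6.07,-3.09,0],[-7.13,-5.18,0],[-7.5,-7.5,0]], turn=[0,0,0,0,0], hand=[1,1,1,1,1])

```text
clock: 11.37
eef_pos: [0.6002, -0.1239, 0.1364]
tool_rot: [0.696, 0.718, 0.002, 0.001]
ft_force: [3.8, 6.2, -0.8]
grip_width: 0.023
```

```bash
python3 -c "
from h import *
st()"
```

```text
t 11.37 tcp [ 0.6002 -0.1239  0.1364] yaw 91.7 j [-0.2   0.52  0.13  1.18  0.    1.34] F [ 3.8  6.2 -0.8] M [ 1.38 -0.72 -0.06] w 0.0230
```

Emit:
arm_command(translation=[[0.37,-2.32,0],[1.43,-4.41,0],[3.09,-6.07,0],[5.18,-7.13,0],[7.5,-7.5,0]], turn=[0,0,0,0,0], hand=[1,1,1,1,1])

```text
clock: 11.78
eef_pos: [0.5246, -0.0502, 0.1366]
tool_rot: [0.696, 0.718, 0.003, 0.004]
ft_force: [17.5, -3.1, -10.2]
grip_width: 0.0235
```

Emit:
arm_command(translation=[[2.32,0.37,0],[4.41,1.43,0],[6.07,3.09,0],[7.13,5.18,0],[7.5,7.5,0]], turn=[0,0,0,0,0], hand=[1,1,1,1,1])

```text
clock: 12.2
eef_pos: [0.5939, 0.0273, 0.1361]
tool_rot: [0.695, 0.719, -0.002, 0.001]
ft_force: [-2.5, -5.7, 2.3]
grip_width: 0.0233
```

Run:
```python
from h import *
st()
p,d=cam("side");s=cv2.resize(p[140:215,235:320],(680,600),interpolation=cv2.INTER_CUBIC);save("s4",s)
T=np.mean([cam("top")[0] for i in range(4)],0).astype(np.uint8)
hs=cv2.cvtColor(T,cv2.COLOR_RGB2HSV);m=(hs[...,0]>=20)&(hs[...,0]<=34)&(hs[...,1]>150)&(hs[...,2]>90);m[:180]=0;m[200:]=0
r,c=np.nonzero(m);print(len(r),r.mean(),c.mean(),px2z("top",(r.mean(),c.mean()),.05))
```

```text
t 12.20 tcp [0.5939 0.0273 0.1361] yaw 91.9 j [ 0.05  0.49  0.08  1.16 -0.    1.59] F [-2.5 -5.7  2.3] M [-1.32  0.51  0.  ] w 0.0233
12 190.5 170.0 [0.52984091 0.21796309 0.05      ]
```

View pics/s4.png

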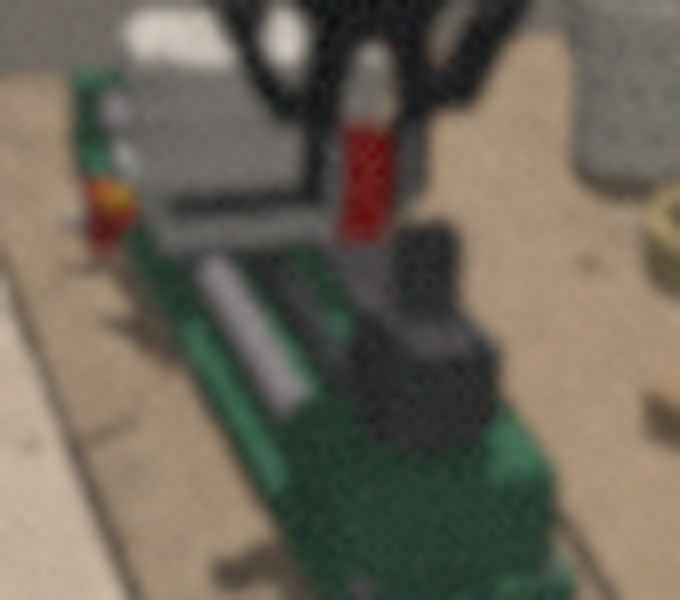

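One turn is done. The crank is still down and the pointer has moved 48 mm to y=0.218, leaving about 47 mm. Winding another three quarters, then checking.

Emit:
arm_command(translation=[[-0.37,2.32,0],[-1.43,4.41,0],[-3.09,6.07,0],[-5.18,7.13,0],[-7.5,7.5,0]], turn=[0,0,0,0,0], hand=[1,1,1,1,1])

```text
clock: 12.87
eef_pos: [0.6748, -0.0431, 0.1372]
tool_rot: [0.695, 0.719, 0.004, 0.001]
ft_force: [3.9, 3.8, 1.2]
grip_width: 0.0225
```

Emit:
arm_command(translation=[[-2.32,-0.37,0],[-4.41,-1.43,0],[-6.07,-3.09,0],[-7.13,-5.18,0],[-7.5,-7.5,0]], turn=[0,0,0,0,0], hand=[1,1,1,1,1])

```text
clock: 13.28
eef_pos: [0.5989, -0.124, 0.1364]
tool_rot: [0.697, 0.718, 0.002, 0.001]
ft_force: [2.7, 5.0, -0.2]
grip_width: 0.0234
```

Emit:
arm_command(translation=[[0.37,-2.32,0],[1.43,-4.41,0],[3.09,-6.07,0],[5.18,-7.13,0],[7.5,-7.5,0]], turn=[0,0,0,0,0], hand=[1,1,1,1,1])

```text
clock: 13.7
eef_pos: [0.5244, -0.0498, 0.1366]
tool_rot: [0.696, 0.718, 0.004, 0.003]
ft_force: [20.0, -2.2, -11.8]
grip_width: 0.0233
```

```bash
cat > chk.py <<'E'
from h import *
st()
T=np.mean([cam("top")[0] for i in range(8)],0).astype(np.uint8)
hs=cv2.cvtColor(T,cv2.COLOR_RGB2HSV);v=(hs[...,1]>150)&(hs[...,2]>90)
m=v&(hs[...,0]>=18)&(hs[...,0]<=34);m[:180]=0;m[200:]=0
r,c=np.nonzero(m);P=px2z("top",(r.mean(),c.mean()),.05)
m=v&((hs[...,0]>=170)|(hs[...,0]<=8));m[:180]=0;m[200:]=0;m[:,175:]=0
r2,c2=np.nonzero(m);Q=px2z("top",(r2.mean(),c2.mean()),.038)
print('pointer',len(r),r.mean(),c.mean(),P[:2].round(4),'clip',len(r2),r2.mean(),c2.mean(),Q[:2].round(4),'short mm',(Q-P)[1]*1000)
cv2.imwrite('pics/tc.png',cv2.resize(T[172:202,140:200],(720,360),interpolation=cv2.INTER_CUBIC)[:,:,::-1])
E
python3 chk.py
```

```text
t 13.70 tcp [ 0.5244 -0.0498  0.1366] yaw 91.7 j [-0.1   0.36 -0.13  1.08  0.    1.44] F [ 20.   -2.2 -11.8] M [-0.56 -4.47 -0.08] w 0.0233
pointer 14 190.85714285714286 160.07142857142858 [0.5274 0.2545] clip 11 191.0909090909091 157.0909090909091 [0.5289 0.268 ] short mm 13.430403753669218
```

About 11 mm short (clip at 0.2655 when unoccluded), which is about 80° more.

Emit:
arm_command(translation=[[2.07,0.29,0],[3.97,1.14,0],[5.57,2.48,0],[6.74,4.21,0],[7.39,6.2,0]], turn=[0,0,0,0,0], hand=[1,1,1,1,1])

```text
clock: 14.52
eef_pos: [0.5799, 0.0249, 0.136]
tool_rot: [0.696, 0.718, -0.002, 0.0]
ft_force: [-1.2, -5.9, 2.8]
grip_width: 0.0228
```

```bash
python3 chk.py
python3 - <<'E'
from h import *
S=np.mean([cam("side")[0] for i in range(8)],0).astype(np.uint8)
a=cv2.resize(S[150:190,230:270],(360,360),interpolation=cv2.INTER_CUBIC)[:,:,::-1]
cv2.imwrite('pics/f1.png',np.hstack([cv2.imread('pics/tc.png')[:,0:440],a]))
for n in("top","side"):
    for z in(.038,):
        print(n,'clip pred',w2px(n,(.53,.2655,z)))
    for x in spot_point(n,"mark")[:2]: print(n,x,px2z(n,x["location"],.038).round(4))
    for x in spot_point(n,"carriage")[:2]: print(n,x,px2z(n,x["location"],.046).round(4))
E
```

```text
t 14.52 tcp [0.5799 0.0249 0.136 ] yaw 91.8 j [ 0.04  0.47  0.04  1.15 -0.    1.58] F [-1.2 -5.9  2.8] M [-1.46  0.18 -0.05] w 0.0228
pointer 14 190.85714285714286 157.07142857142858 [0.5271 0.2656] clip 0 nan nan [nan nan] short mm nan
top clip pred [190.82265347 157.77381024]
top {'location': [189.8, 157.6], 'conf': 0.39} [0.5339 0.2664 0.038 ]
top {'location': [174.6, 157.1], 'conf': 0.58} [0.5899 0.2708 0.046 ]
side clip pred [164.0304848  246.81307586]
side {'location': [163.7, 247.6], 'conf': 0.47} [0.5335 0.268  0.038 ]
side {'location': [159.7, 264.3], 'conf': 0.57} [0.5998 0.2753 0.046 ]chk.py:8: RuntimeWarning: Mean of empty slice.
  r2,c2=np.nonzero(m);Q=px2z("top",(r2.mean(),c2.mean()),.038)
  ret = ret.dtype.type(ret / rcount)
chk.py:9: RuntimeWarning: Mean of empty slice.
  print('pointer',len(r),r.mean(),c.mean(),P[:2].round(4),'clip',len(r2),r2.mean(),c2.mean(),Q[:2].round(4),'short mm',(Q-P)[1]*1000)
```

View pics/f1.png

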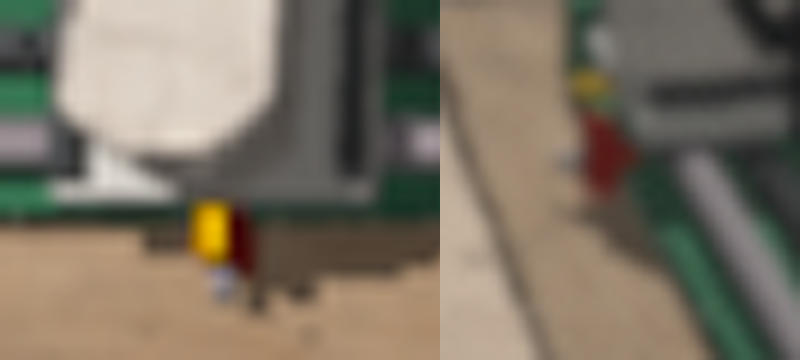

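The pointer is at y=0.2656. The clip reads 0.2655 (first picture), 0.266 and 0.268 (networks). In the top crop the yellow pointer (212,230) lies over the clip (screw at 222,280), so they are level. Releasing the knob and rising.

Emit:
arm_command(translation=[[0,0,0],[0,0,0],[0,0,0],[0,0,0],[0,0,0]], turn=[0,0,0,0,0], hand=[0.3,0,0,0,0])

```text
clock: 15.93
eef_pos: [0.5813, 0.0262, 0.1354]
tool_rot: [0.696, 0.719, 0.0, -0.0]
ft_force: [-0.1, -0.1, 0.6]
grip_width: 0.0816
```

Emit:
arm_command(translation=[[0,0,-1.0],[0,0,-3.0],[0,0,-6.0],[0,0,-9.0],[0,0,-11.0]], turn=[0,0,0,0,0], hand=[0,0,0,0,0])

```text
clock: 16.35
eef_pos: [0.5823, 0.0259, 0.2497]
tool_rot: [0.696, 0.718, 0.002, 0.001]
ft_force: [1.0, 0.2, -0.3]
grip_width: 0.0854
```

Emit:
arm_command(translation=[[-3.0,-3.0,0],[-6.0,-6.0,0],[-9.0,-9.0,0],[-12.0,-12.0,0],[-14.0,-14.0,0]], turn=[0,0,0,0,0], hand=[0,0,0,0,0])

```text
clock: 16.77
eef_pos: [0.4439, -0.12, 0.2468]
tool_rot: [0.696, 0.718, -0.0, 0.0]
ft_force: [0.2, -1.4, -0.3]
grip_width: 0.0855
```

```bash
python3 chk.py 2>/dev/null
python3 - <<'E'
from h import *
S=np.mean([cam("side")[0] for i in range(8)],0).astype(np.uint8)
save('s5',cv2.resize(S[140:215,230:315],(680,600),interpolation=cv2.INTER_CUBIC))
hs=cv2.cvtColor(S,cv2.COLOR_RGB2HSV);m=(hs[...,0]>=20)&(hs[...,0]<=34)&(hs[...,1]>120);m[:150]=0;m[172:]=0;m[:,:240]=0;m[:,252:]=0
r,c=np.nonzero(m);print('side pointer',len(r),r.mean(),c.mean(),px2z("side",(r.mean(),c.mean()),.05).round(4))
E
```

```text
t 16.77 tcp [ 0.4439 -0.12    0.2468] yaw 91.8 j [-0.26  0.16 -0.09  1.32 -0.    1.28] F [ 0.2 -1.4 -0.3] M [-0.01 -0.04  0.04] w 0.0855
pointer 14 190.85714285714286 157.07142857142858 [0.5271 0.2656] clip 0 nan nan [nan nan] short mm nan
side pointer 9 159.0 246.0 [0.5309 0.2861 0.05  ]
```

View pics/s5.png

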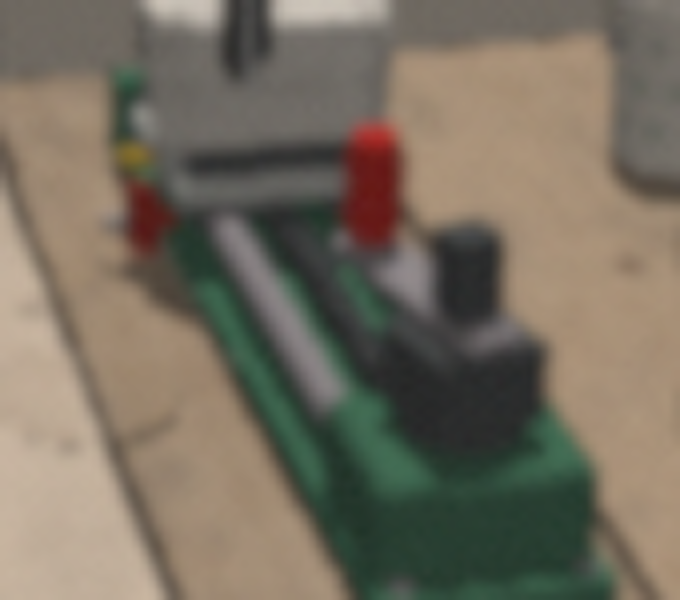

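The crank is seated upright with the robot clear. The side view puts the pointer at y=0.286 if its height is 0.05. At the 0.056–0.058 that the depth picture gave, side and top agree on y≈0.264–0.267, against 0.2655–0.268 for the clip. Handing in.

```bash
python3 -c "
from workcell import *
print(job_done())"
```

```text
the job is handed in; nothing more can be done
None
```

I fitted the red-knobbed steel crank onto the shaft, wound it about two turns clockwise by its knob (roughly 710°) and released it. The job was handed in at about 17–18 s on the clock. The hand-in gives no verdict, so the result below rests on my own checks.

- **Crank:** The hub met the collar at the predicted height (tool at 0.132 m). It looked fully down and upright in the pictures after one turn and after release.
- **Pointer and clip:** The last top-view check put the pointer at y ≈ 0.264–0.266. The clip read 0.2655 to 0.268, so they are level to about 4 mm against the 12 mm allowed.
- **Forces:** The largest I read while winding was about 23 N, and the arm was clear and unloaded at the end.
- **Other parts:** I moved nothing near the small black-knobbed crank or the carriage, but did not re-measure the small crank afterwards.

Two checks disagreed or failed:
- **Side view:** It first put the pointer about 20 mm too far along. That was because I had assumed its height as 50 mm. At the 56–58 mm suggested by the depth picture, both cameras agree.
- **Clip in the last top view:** Colour detection missed it because the pointer hid most of it. I used its earlier position and the networks' readings instead.

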